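# Nudge the drilled plate onto its locating pins

### The job

The drilled aluminium plate is riding on top of the blue fixture's two brass locating pins, off to one side of its seat. Using only the fingertips, push it back against the rail and sideways along the rail until both holes drop over the pins and it lies flat on the fixture. Do not grip or lift it, leave the other things on the bench alone, and take the hand away at the end.

Things in the scene. Friction and masses are not known exactly. Their poses are not given: they have to be found in the camera images.
- fixture: Blue fixture fixed to the bench. Origin on the bench top; x away from the robot to its back rail, y left, z up. Base: x -83 to +67 mm, y -160 to +160 mm, top 12 mm above the bench. Two fixed brass pins at x = +15, y = +40 and -40 mm, 12 mm in diameter, standing 7 mm above the base's top, chamfered 2.5 mm. The plate belongs at x = 0 to 1, y = 0, z = 12 mm.
- rail (a point): Middle of the steel back rail's top, at fixture x = +59, y = 0, z = 42 mm, with a red witness mark over it. The rail runs along the fixture's y, 300 mm long, 16 mm thick; its flat front face is at fixture x = +51 mm. A plate flush against it has its holes in line with the pins (1 mm past centre, within the play of 1.75 mm).
- plate: Loose aluminium plate, 100 (x) by 190 (y) by 12 mm, 0.4 to 0.65 kg, two 15.5 mm through holes, red mark on top at y = 0 by its rail edge. Origin: centre of the underside; axes as the fixture's when seated. Starts 22 to 46 mm too far left or right and 4 to 16 mm short of the rail, turned up to 0.06 rad, its underside on the pin heads, its front edge on the base: tilted 0.1 rad, rail side up.
- hole_left (a point): Centre of the plate's left hole at the underside (plate x = +15, y = +40 mm). Pushed at an edge with 3 to 14 N the plate slides; it drops of itself when within about 2 mm of its seat, and the pins then stop it.
- hole_right (a point): Centre of the plate's right hole at the underside (plate x = +15, y = -40 mm).
- pin_left (a point): Foot of the left (+y) locating pin, on its axis, at the top of the fixture's base.
- pin_right (a point): Foot of the right (-y) locating pin, on its axis, at the top of the fixture's base.
- spray_can: White and blue spray can, 66 mm wide, 159 mm tall, standing. Leave it alone.
- tape_roll: Roll of masking tape lying flat, 100 mm across, 25 mm high. Leave it alone.
- caliper: Steel caliper lying flat, 220 mm long. Leave it alone.
- screwdriver: Screwdriver with a yellow handle, 198 mm long, lying. Leave it alone.
- toggle_clamp: Small toggle clamp with a red handle on a black foot, 156 mm long, 50 mm high, not in use. Leave it alone.
- centre_punch: Dark centre punch, 100 mm long, 11 mm thick, lying. Leave it alone.
- bushing: Bronze stepped bushing, 34 mm across, 30 mm high, standing. Leave it alone.
- bolt: Hexagon-head bolt, 53 mm long, lying. Leave it alone.

How it is judged:
By the outcome, as a careful person would: the job done as asked, in the order asked, and still so for the second after the job is handed in, with the robot touching nothing.
It also fails if it takes over 48 s, if anything falls off the work surface, if the arm or the gripper's body presses on something with over 40 N, if the wrist force passes 120 N, or if a joint passes its speed limit or range.

### The arm

A 6-joint arm with a two-finger parallel gripper is mounted at the origin on a cart in front of the work surface, level with it; the furniture and walls round the work are solid. World frame = base frame: x ahead of the robot, y to its left, z up, the work surface at z = 0. Lengths are in m, angles in rad, forces in N, time in s.
With the tool pointing down it reaches from about 0.275 to 0.75 m from the base axis. Payload 10.2 kg.
Tool frame: the origin (TCP) lies midway between the tips of the shut fingers; the grasp point (between the pads) lies 19 mm behind it (grip_point_offset is the distance from the TCP to the grasp point, in m); z points along the fingers, y is the line along which they close (so a half turn about z gives the same grasp; the last joint's range is limited). The gripper opens to 85 mm and grips with 20 to 120 N. Pads are 22 mm wide; open, the fingers measure 114 mm over their backs; the gripper's body (76 mm by 85 mm) begins 54 mm behind the grasp point. The pads swing forward as they close: fully open they stand 13 mm farther back than shut.
Start: joints at [-1.352, 0.313, 1.498, -0, 1.331, -0.223], TCP at [0.224, -0.475, 0.231] pointing down, gripper open.
Joint ranges: [-2.94, 2.94], [-0.97, 2.17], [0.19, 2.56], [-1.23, 4.37], [0.02, 3.11], [-2.88, 2.88]. Speed limits (rad/s): [2.39, 2.39, 3.01, 3.14, 3.14, 3.14].

### API

Orientations are given as a rotation vector (axis times angle).
In Python, from bench import * gives the robot as it stands.
- The arm moves only by the shell command python3 -m inch 'ROWS' [OPENING] [FORCE]. ROWS is a JSON object of lists of equal length, an entry for each row: "delta_pos": the shift along the tool's x, y, z in units of 500 mm (1.0 is 500 mm), a list of three; "angular": the turn, a rotation vector about the tool's x, y, z in units of 360 degrees (1.0 is 360 degrees), a list of three. In form: {"delta_pos": [[dx, dy, dz], ...], "angular": [[ax, ay, az], ...]}. A call has 1 to 5 rows; each row shifts and turns the commanded pose from where the row before left it, along the tool's axes as they then stand; what a row does not reach is not made up. A row lasts 1/8 s, in which the tool goes at most 62.5 mm and 10.7 degrees, less where a joint would pass 70% of its speed; a pose out of reach is approached as far as the arm can. A call with a number of a shift or a turn outside -1 to 1 is refused whole. A call with a gripper value outside its range is refused whole. OPENING is the closure, from -1 (fully open) to 1 (shut), set as the call begins (- or left out, the last holds). The fingers move at their own pace and stop on an object; FORCE is the grip in N (left out, the last holds). Time passes only in rows, so rows that do not move let the fingers close. It gives the time, the measured TCP pose, the force, the opening and the grip force at its end, in the units of the state.
- get_state(): the state, without advancing time (a new reading comes with each control period).
- get_image(name): name is "side" or "top" or "wrist"; returns (picture, depth): 384x512x3 uint8, red, green, blue; 384x512 float32, m along the optical axis (not along the pixel's ray), 0 where there is no reading.
- get_calibration(name): a dict with "mtx" (3x3 intrinsics, pixels), "k1" (the pictures are not rectified: a ray, as slopes to the right and down, at radius r is drawn at 1 + k1 r^2 times it, then the intrinsics apply), "R" (3x3) and "t" (3): a world point X has camera coordinates R X + t; the wrist camera has in their place "mount" (4x4, takes a point from camera to tool coordinates, whose origin is the TCP and whose axes are the flange's). Camera axes: x right, y down, z forward; pixel columns grow to the right and rows downward; lengths in m; the calibration is good to about 2 mm. A picture is of the moment at which its call begins: read the wrist's pose just before it. get_calibration takes no time and is no camera call.
- hand_in(): hands the job in; it is judged then, once.
Trained networks look in the newest picture that a camera, given by its name, has taken for a name from the list of things; names that differ only in an ending like _2 or _b are one class to them, and where a whole thing is asked for, a point or a joint stands for the part that bears it (a point fixed in the world has none). Each returns a list of dicts, best first, with "confidence" (0 to 1); they miss things now and then, are a little off and sometimes report something else, mostly with a low value. They report only what shows in the picture. A call takes as long as a camera call.
- spot_in(query, camera): "rect" ([left, top, right, bottom] in pixels, round what is visible of it).
The state is a dict: "time": time; "qpos": joint angles; "joint_vel": joint speeds; "tau": joint torques, N m; "position": TCP position; "tcp_rot": TCP orientation; "force": force on the tool from outside, world axes, zero at the start; "torque": the same for the moment, N m; "grip_width": finger opening in m; "grasp_force": force on a finger pad.
Only numpy, scipy, OpenCV 4.12 (cv2) and the standard library are available. Lean on these libraries where they do the work, as an engineer would, in place of code of your own. Each camera call takes 0.05 s, during which the arm holds its last target. There are 200 camera calls.

## Working session

There is one attempt and no reset: what is moved stays moved. The work goes in short steps, Python scripts to look and compute and a shell command to move; the robot and the scene stay as the last step left them, time stands still between calls to the robot, and variables do not carry over. Pictures are saved under pics/ and viewed, at most 10 in all, crops included, and the job is handed in when it is done.

```bash
mkdir -p pics; ls; cat > h.py <<'E'
from bench import *
import numpy as np, cv2
from scipy.spatial.transform import Rotation as Rn
def cam(n):
    c=get_calibration(n)
    if 'R' in c: return c,np.array(c['R']),np.array(c['t'])
    s=get_state(); M=np.array(c['mount']); Rt=Rn.from_rotvec(s['tcp_rot']).as_matrix()
    Rc=Rt@M[:3,:3]; o=Rt@M[:3,3]+np.array(s['position']); return c,Rc.T,-Rc.T@o
def ray(n,uv,C=None):
    c,R,t=C or cam(n); k=c['k1']
    K=np.array(c['mtx']); d=(np.array(uv,float)-K[:2,2])/np.array([K[0,0],K[1,1]])
    p=d.copy()
    for _ in range(20): p=d/(1+k*(p@p))
    return -R.T@t, R.T@np.array([p[0],p[1],1]), R, t
def at_z(n,uv,z,C=None):
    o,d,_,_=ray(n,uv,C); return o+d*(z-o[2])/d[2]
def at_depth(n,uv,D,C=None):
    o,d,_,_=ray(n,uv,C); return o+d*D
def proj(n,X,C=None):
    c,R,t=C or cam(n); x=R@np.array(X)+t; p=x[:2]/x[2]; p=p*(1+c['k1']*(p@p)); K=np.array(c['mtx']); return p*[K[0,0],K[1,1]]+K[:2,2]
E
cat > a.py <<'E'
from h import *
s=get_state(); print(s['time'],s['position'],s['tcp_rot'])
for n in ('top','side'):
    C=cam(n); im,d=get_image(n); cv2.imwrite(f'pics/{n}0.png',im[:,:,::-1]); np.savez(f'{n}0',im=im,d=d)
    print(n,'cam at',(-C[1].T@C[2]).round(3))
    for q in ('fixture','plate','rail','hole_left','hole_right','pin_left'):
        for r in spot_in(q,n)[:2]:
            x=r['rect'];u=((x[0]+x[2])/2,(x[1]+x[3])/2);D=d[int(u[1]),int(u[0])]
            print(q,np.round(x,1),round(r['confidence'],2),at_depth(n,u,D).round(4))
E
python3 a.py
```

```text
pics
0.0 [ 0.22442104 -0.47434971  0.23074672] [-3.06402826e+00 -6.88058637e-01 -6.17342642e-05]
top cam at [ 0.444 -0.004  1.418]
fixture [203.6 159.9 298.7 213.9] 0.93 [ 0.5773 -0.0321  0.0262]
plate [230.4 171.3 284.5 204.4] 0.9 [ 0.5739 -0.0535  0.0302]
rail [203.4 161.2 293.6 214.6] 0.69 [ 0.5737 -0.0231  0.0277]
hole_left [230.  171.4 287.2 203.3] 0.8 [ 0.5757 -0.0574  0.0304]
hole_right [229.1 170.6 287.1 205.8] 0.72 [ 0.5727 -0.0557  0.0312]
pin_left [203.6 162.2 297.9 214.4] 0.78 [ 0.5723 -0.0308  0.028 ]
side cam at [0.496 1.05  0.827]
fixture [231.8 164.7 284.2 239.9] 0.97 [ 0.5715 -0.0042  0.0268]
plate [239.2 172.3 273.1 214.3] 0.81 [ 0.5806 -0.0511  0.0247]
rail [226.9 169.2 286.  240.6] 0.56 [0.5748 0.0116 0.0292]
hole_left [238.5 172.8 272.5 217.9] 0.8 [ 0.5813 -0.0345  0.0292]
hole_right [237.1 175.  274.1 219. ] 0.75 [ 0.5807 -0.0313  0.0255]
pin_left [226.6 165.5 282.7 243.1] 0.67 [0.5807 0.0035 0.0249]
```

```bash
python3 - <<'E'
import cv2,numpy as np
t=cv2.imread('pics/top0.png');s=cv2.imread('pics/side0.png')
a=cv2.resize(t[140:235,180:320],None,fx=5.6,fy=5.6,interpolation=cv2.INTER_CUBIC)
cv2.imwrite('pics/ct.png',a)
b=np.hstack([cv2.resize(t,(400,300)),cv2.resize(s,(400,300))]);c=np.zeros((300,800,3),np.uint8)
x=cv2.resize(s[150:250,210:300],None,fx=3,fy=3,interpolation=cv2.INTER_CUBIC);c[:,:270]=x
cv2.imwrite('pics/all.png',np.vstack([b,c]))
E
python3 -c "
from h import *
c=get_calibration('wrist');print(c)"
```

```text
{'mtx': array([[291.31591104,   0.        , 256.95972658],
       [  0.        , 291.31591104, 191.42203183],
       [  0.        ,   0.        ,   1.        ]]), 'k1': 0.021164945844925218, 'mount': array([[-2.61280119e-04, -9.51199141e-01, -3.08577585e-01,
         7.93530649e-02],
       [ 9.99999934e-01, -3.27027268e-04,  1.61346634e-04,
        -1.37576528e-03],
       [-2.54386064e-04, -3.08577522e-01,  9.51199163e-01,
        -1.42959259e-01],
       [ 0.00000000e+00,  0.00000000e+00,  0.00000000e+00,
         1.00000000e+00]])}
```

View pics/ct.png

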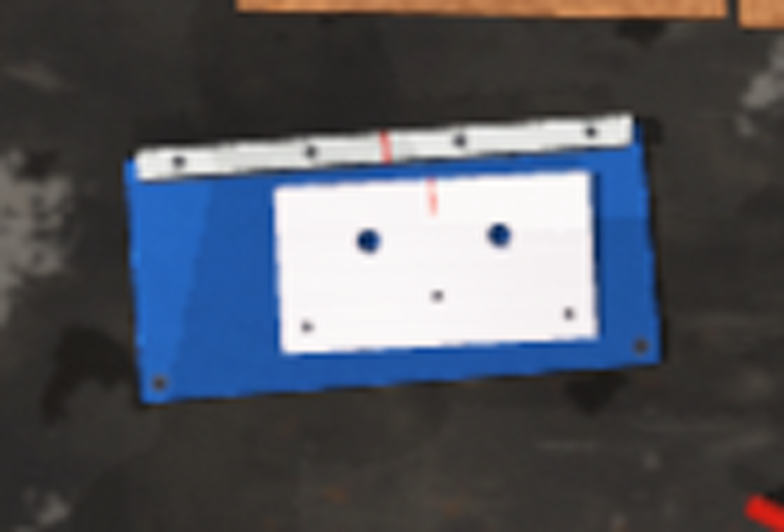

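View pics/all.png

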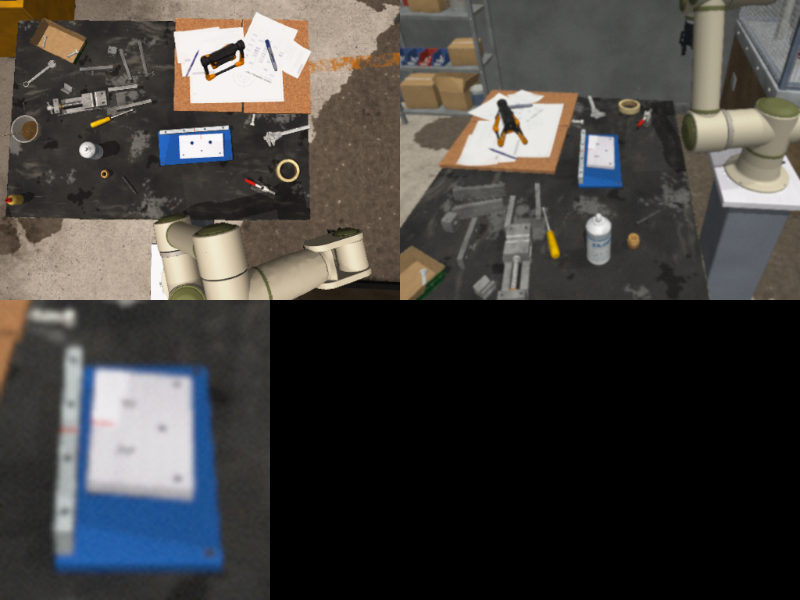

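The top crop shows the rail running from (138,165) to (632,130) with its red mark at (386,147). The plate spans (275,187) to (597,340), with its red mark at (432,195) and its holes at (368,240) and (499,235), so it sits to the right (-y). The bench around the fixture is clear. The toggle clamp and tape roll lie to the right-front.

```bash
python3 - <<'E'
from h import *
f=lambda x,y:(180+(x+.5)/5.6-.5,140+(y+.5)/5.6-.5)
P=dict(railL=(137,165,.042),railR=(633,130,.042),mark=(386,147,.042),baseFL=(143,402,.012),baseFR=(659,362,.012),hL=(368,240,.036),hR=(499,235,.036),
 pBL=(274,187,.036),pBR=(589,171,.036),pFR=(598,338,.026),pFL=(283,354,.026),pmark=(432,180,.036))
W={k:at_z('top',f(*v[:2]),v[2]) for k,v in P.items()}
for k in W: print(k,W[k].round(4))
for n,a,b in(('rail','railR','railL'),('front','baseFR','baseFL'),('plB','pBR','pBL'),('plF','pFR','pFL'),('holes','hR','hL')):
    d=W[b]-W[a];print(n,np.arctan2(-d[0],d[1]).round(4),np.hypot(*d[:2]).round(4))
E
```

```text
railL [0.6347 0.1281 0.042 ]
railR [ 0.6598 -0.1722  0.042 ]
mark [ 0.6475 -0.0222  0.042 ]
baseFL [0.4927 0.1245 0.012 ]
baseFR [ 0.5205 -0.1919  0.012 ]
hL [ 0.5913 -0.0119  0.036 ]
hR [ 0.5953 -0.0914  0.036 ]
pBL [0.623  0.0454 0.036 ]
pBR [ 0.6351 -0.146   0.036 ]
pFR [ 0.534  -0.1528  0.026 ]
pFL [0.5222 0.0389 0.026 ]
pmark [ 0.6284 -0.0504  0.036 ]
rail 0.0834 0.3014
front 0.0875 0.3176
plB 0.0632 0.1918
plF 0.0612 0.192
holes 0.0499 0.0795
```

```bash
cat >> h.py <<'E'
FO=np.array([.5887,-.0272]);FY=.085
def fw(x,y): c,s=np.cos(FY),np.sin(FY); return FO+np.array([c*x-s*y,s*x+c*y])
def tofix(X): c,s=np.cos(FY),np.sin(FY); d=np.array(X)[:2]-FO; return np.array([c*d[0]+s*d[1],-s*d[0]+c*d[1]])
def goto(pos,yaw,R=None):
    """deltas (units) to a tool-down pose with tool x at yaw"""
    s=get_state(); Rt=Rn.from_rotvec(s['tcp_rot']); T=Rn.from_euler('z',yaw)*Rn.from_euler('x',np.pi)
    d=Rt.inv().apply(np.array(pos)-s['position'])/.5; r=(Rt.inv()*T).as_rotvec()/(2*np.pi)
    print('t',round(s['time'],2),'fix',(tofix(s['position'])*1e3).round(1),'d',d.round(4),'rows',np.ceil(np.linalg.norm(d)/.12),'ang',r.round(4),'rows',np.ceil(np.linalg.norm(r)/.029))
E
python3 - <<'E'
from h import *
print(Rn.from_rotvec(get_state()['tcp_rot']).as_matrix().round(3))
for y in (0,np.pi/2,-np.pi/2,np.pi): goto([*fw(-.09,-.02),.25],FY+y)
E
```

```text
[[ 0.904  0.428  0.   ]
 [ 0.428 -0.904  0.   ]
 [ 0.    -0.    -1.   ]]
t 0.7 fix [-400.9 -414.9] d [ 0.8585 -0.5228 -0.0374] rows 9.0 ang [-0.     -0.      0.0568] rows 2.0
t 0.7 fix [-400.9 -414.9] d [ 0.8585 -0.5228 -0.0374] rows 9.0 ang [ 0.     -0.     -0.1932] rows 7.0
t 0.7 fix [-400.9 -414.9] d [ 0.8585 -0.5228 -0.0374] rows 9.0 ang [-0.     -0.      0.3068] rows 11.0
t 0.7 fix [-400.9 -414.9] d [ 0.8585 -0.5228 -0.0374] rows 9.0 ang [ 0.     -0.     -0.4432] rows 16.0
```

```bash
python3 -m inch '{"delta_pos":[[0,0,0],[0,0,0],[0,0,0],[0.05,-0.065,-0.004],[0.05,-0.065,-0.004]],"angular":[[0,0,0.019],[0,0,0.019],[0,0,0.019],[0,0,0],[0,0,0]]}' 1
python3 -m inch '{"delta_pos":[[0.05,-0.065,-0.004],[0.05,-0.065,-0.004],[0.05,-0.065,-0.004],[0.05,-0.065,-0.004],[0.05,-0.065,-0.004]],"angular":[[0,0,0],[0,0,0],[0,0,0],[0,0,0],[0,0,0]]}'
python3 -m inch '{"delta_pos":[[0.05,-0.065,-0.004],[0.05,-0.065,-0.004],[0.05,-0.065,0],[0.05,-0.065,0],[0.05,-0.065,0]],"angular":[[0,0,0],[0,0,0],[0,0,0],[0,0,0],[0,0,0]]}'
cat > w.py <<'E'
import sys
from h import *
n=sys.argv[1]; goto([*fw(-.1,-.025),.25],FY)
C=cam('wrist'); im,d=get_image('wrist'); cv2.imwrite(f'pics/{n}.png',im[:,:,::-1]); np.savez(n,im=im,d=d,c=np.array(C,dtype=object))
E
python3 w.py w1
```

```text
time: 1.32
position: [0.2692, -0.4048, 0.2352]
tcp_rot: [-3.139, -0.13, -0.0]
force: [-0.1, -0.7, -0.5]
grip_width: -0.0002
grasp_force: 0.0
time: 1.95
position: [0.3804, -0.2321, 0.2455]
tcp_rot: [3.139, 0.131, 0.0]
force: [0.4, -1.7, 0.1]
grip_width: -0.0001
grasp_force: 0.0
time: 2.58
position: [0.4914, -0.0597, 0.2494]
tcp_rot: [3.139, 0.131, 0.0]
force: [0.9, -0.2, 0.4]
grip_width: 0.0002
grasp_force: 0.0
t 2.58 fix [-99.7 -24.1] d [-0.0007  0.0018 -0.0012] rows 1.0 ang [ 0.     -0.     -0.0002] rows 1.0
```

View pics/w1.png

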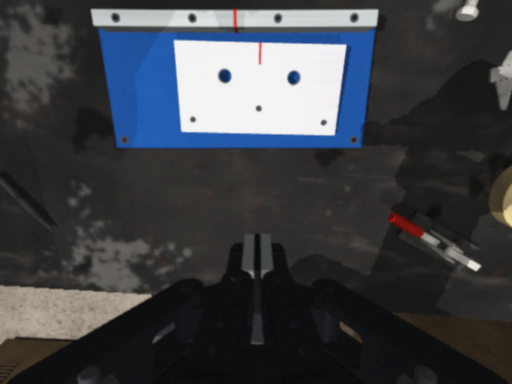

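The wrist picture shows the rail mark at (235,20), the plate mark at (261,53), the holes at (225,76) and (294,78), and the fixture's front corners at (118,148) and (361,148). The shut fingers are at (258,240), clear of everything.

```bash
cat > m.py <<'E'
import sys
from h import *
z=np.load(sys.argv[1]+'.npz',allow_pickle=True); im=z['im'].astype(int); C=tuple(z['c']); D=z['d']
mode=sys.argv[2] if len(sys.argv)>2 else 'tilt'
r,g,b=im[...,0],im[...,1],im[...,2]
def quad(m):
    m=cv2.morphologyEx(m.astype(np.uint8),cv2.MORPH_CLOSE,np.ones((9,9)))
    cs=cv2.findContours(m,cv2.RETR_EXTERNAL,cv2.CHAIN_APPROX_NONE)[0]
    c=max(cs,key=cv2.contourArea); h=cv2.convexHull(c)
    for e in np.linspace(.01,.08,40):
        q=cv2.approxPolyDP(h,e*cv2.arcLength(h,True),True)
        if len(q)==4: break
    return q[:,0].astype(float),c
roi=np.zeros(r.shape,bool); roi[:230,80:400]=1
bl=roi&(b>r+50)&(b>80)
plate=roi&(np.minimum(np.minimum(r,g),b)>185)
q,c=quad(bl); fr=q[np.argsort(q[:,1])[2:]]
fr=fr[np.argsort(fr[:,0])]
F=[at_z('wrist',p,.012,C) for p in fr]; d=F[0]-F[1]
print('front px',fr.round(1).tolist(),'yaw',np.arctan2(-d[0],d[1]).round(4),'len',np.hypot(*d[:2]).round(4))
red=roi&(r>g+60)&(r>b+60)
n,l,st,ce=cv2.connectedComponentsWithStats(red.astype(np.uint8))
for i in range(1,n):
    if st[i,4]>8:
        p=ce[i]; D0=D[int(p[1]),int(p[0])]; print('red',p.round(1),st[i],'z',at_depth('wrist',p,D0,C)[2].round(4),'fix42',(tofix(at_z('wrist',p,.042,C))*1e3).round(1),'fix36',(tofix(at_z('wrist',p,.036,C))*1e3).round(1))
q,c=quad(plate&(np.arange(384)[:,None]>33)); q=q[np.argsort(q[:,1])]
q=np.vstack([q[:2][np.argsort(q[:2,0])],q[2:][np.argsort(q[2:,0])]])
zs=(.0355,.024) if mode=='tilt' else (.024,.024)
W=[at_z('wrist',p,z_,C) for p,z_ in zip(q,(zs[0],zs[0],zs[1],zs[1]))]
for p,w in zip(q,W):
    cen=q.mean(0); pi=p+(cen-p)/np.linalg.norm(cen-p)*6; print('corner',p,'zdepth',at_depth('wrist',pi,D[int(pi[1]),int(pi[0])],C)[2].round(4),'fix',(tofix(w)*1e3).round(1))
for i,j in((0,1),(2,3)):
    d=W[i]-W[j]; print('plate yaw rel',(np.arctan2(-d[0],d[1])-FY).round(4),'len',np.hypot(*d[:2]).round(4))
x0,x1=int(q[:,0].min())+15,int(q[:,0].max())-15; y0,y1=int(q[:,1].min())+8,int(q[:,1].max())-8
hm=np.zeros(r.shape,np.uint8); hm[y0:y1,x0:x1]=(g[y0:y1,x0:x1]<120)&~red[y0:y1,x0:x1]
n,l,st,ce=cv2.connectedComponentsWithStats(hm)
for i in range(1,n):
    if st[i,4]>40: print('hole',ce[i].round(1),st[i,4],'fix34',(tofix(at_z('wrist',ce[i],.034 if mode=='tilt' else .024,C))*1e3).round(1))
E
python3 m.py w1
```

```text
front px [[116.0, 145.0], [360.0, 147.0]] yaw 0.0756 len 0.3174
red [234.8  17.5] [233   9   4  20  64] z 0.043 fix42 [58.1  0.3] fix36 [59.4  0.7]
red [259.7  52.3] [259  43   3  21  47] z 0.0338 fix42 [ 25.1 -26. ] fix36 [ 25.9 -26. ]
red [394.5 219. ] [389 214  11  13 105] z 0.0345 fix42 [-172.4 -201.3] fix36 [-175.  -204.4]
corner [174.  41.] zdepth 0.0345 fix [37.  67.9]
corner [345.  45.] zdepth 0.0343 fix [  32.8 -119.9]
corner [183. 131.] zdepth 0.0244 fix [-61.1  69. ]
corner [334. 133.] zdepth 0.0255 fix [ -63.9 -118.8]
plate yaw rel -0.0225 len 0.1879
plate yaw rel -0.0147 len 0.1879
hole [224.4  75.6] 125 fix34 [ 2.2 14.2]
hole [293.2  77.3] 117 fix34 [  0.3 -64.4]
```

```bash
python3 -m inch '{"delta_pos":[[0,0.002,0.1],[0,0,0.1],[0,0,0.1],[0,0,0.1],[0,0,0.064]],"angular":[[0,0,0],[0,0,0],[0,0,0],[0,0,0],[0,0,0]]}'
python3 -m inch '{"delta_pos":[[0.02,0,0],[0.012,0,0],[0.008,0,0],[0.004,0,0],[0,0,0]],"angular":[[0,0,0],[0,0,0],[0,0,0],[0,0,0],[0,0,0]]}'
python3 -m inch '{"delta_pos":[[0.004,0,0],[0.004,0,0],[0.004,0,0]],"angular":[[0,0,0],[0,0,0],[0,0,0]]}'
python3 -c "
from h import *
goto([*fw(-.06,-.025),.017],FY)"
```

```text
time: 3.25
position: [0.4901, -0.0617, 0.0153]
tcp_rot: [-3.138, -0.131, 0.003]
force: [0.6, -0.6, -0.5]
grip_width: -0.0001
grasp_force: 0.0
time: 3.88
position: [0.513, -0.0601, 0.0177]
tcp_rot: [3.139, 0.132, 0.001]
force: [-0.1, -0.9, 0.7]
grip_width: -0.0005
grasp_force: 0.0
time: 4.25
position: [0.5181, -0.0595, 0.0171]
tcp_rot: [-3.139, -0.132, 0.004]
force: [-6.5, -1.6, 3.4]
grip_width: -0.0004
grasp_force: 3.1
t 4.25 fix [-73.1 -26.2] d [ 0.0261 -0.0025  0.0002] rows 1.0 ang [-0.0001  0.0004 -0.0002] rows 1.0
```

```bash
python3 -m inch '{"delta_pos":[[0.004,0,0],[0.004,0,0],[0.004,0,0],[0.002,0,0]],"angular":[[0,0,0],[0,0,0],[0,0,0],[0,0,0]]}'
python3 -m inch '{"delta_pos":[[0.003,0,0],[0.003,0,0],[0.002,0,0],[0,0,0]],"angular":[[0,0,0],[0,0,0],[0,0,0],[0,0,0]]}'
python3 -c "
from h import *
goto([*fw(-.06,-.025),.017],FY)"
```

```text
time: 4.75
position: [0.5249, -0.0589, 0.0171]
tcp_rot: [-3.138, -0.132, 0.004]
force: [-7.1, -0.9, 3.5]
grip_width: 0.0004
grasp_force: 3.3
time: 5.25
position: [0.5289, -0.0585, 0.0171]
tcp_rot: [-3.138, -0.132, 0.004]
force: [-5.0, -1.9, 4.2]
grip_width: 0.0002
grasp_force: 3.0
t 5.25 fix [-62.3 -26.2] d [ 0.0046 -0.0023  0.0003] rows 1.0 ang [-0.0001  0.0004 -0.0002] rows 1.0
```

```bash
python3 -m inch '{"delta_pos":[[0.002,0,0],[0.002,0,0]],"angular":[[0,0,0],[0,0,0]]}'
python3 -m inch '{"delta_pos":[[0.002,0,0],[0.002,0,0]],"angular":[[0,0,0],[0,0,0]]}'
python3 -c "
from h import *
goto([*fw(-.06,-.025),.017],FY)"
```

```text
time: 5.5
position: [0.5296, -0.0583, 0.017]
tcp_rot: [-3.138, -0.132, 0.009]
force: [-14.8, -1.9, 10.7]
grip_width: 0.0001
grasp_force: 7.5
time: 5.75
position: [0.53, -0.0581, 0.0169]
tcp_rot: [-3.137, -0.133, 0.016]
force: [-23.7, -4.0, 17.0]
grip_width: 0.0001
grasp_force: 12.4
t 5.75 fix [-61.2 -25.8] d [ 0.0023 -0.0017 -0.0001] rows 1.0 ang [-0.0003  0.0017 -0.    ] rows 1.0
```

```bash
python3 -m inch '{"delta_pos":[[-0.02,0,0],[-0.02,0,0],[0,0,-0.06],[0,0.04,-0.06],[0.04,0.06,0]],"angular":[[0,0,0],[0,0,0],[0,0,0],[0,0,0],[0,0,0]]}'
python3 -m inch '{"delta_pos":[[0.04,0.07,0],[0.045,0.068,0],[0.045,0,0],[0,0,0]],"angular":[[0,0,0],[0,0,0],[0,0,0],[0,0,0]]}'
python3 -c "
from h import *
goto([*fw(.002,-.145),.016],FY)"
```

```text
time: 6.38
position: [0.5387, -0.1087, 0.0797]
tcp_rot: [3.137, 0.132, 0.006]
force: [-0.2, 0.4, -1.3]
grip_width: 0.0001
grasp_force: 0.0
time: 6.88
position: [0.6089, -0.1715, 0.0768]
tcp_rot: [-3.139, -0.132, -0.001]
force: [0.8, -0.6, 0.8]
grip_width: -0.0003
grasp_force: 0.0
t 6.88 fix [   7.8 -145.5] d [-0.0117 -0.0009  0.1217] rows 2.0 ang [-0.     -0.0001 -0.0002] rows 1.0
```

```bash
python3 -m inch '{"delta_pos":[[-0.01,0,0.04],[0,0,0.04],[0,0,0.04],[0,0,0]],"angular":[[0,0,0],[0,0,0],[0,0,0],[0,0,0]]}'
python3 -m inch '{"delta_pos":[[0,-0.008,0],[0,-0.006,0],[0,-0.004,0],[0,-0.004,0]],"angular":[[0,0,0],[0,0,0],[0,0,0],[0,0,0]]}'
python3 -m inch '{"delta_pos":[[0,-0.004,0],[0,-0.004,0],[0,-0.004,0]],"angular":[[0,0,0],[0,0,0],[0,0,0]]}'
python3 -c "
from h import *
goto([*fw(.002,-.11),.016],FY)"
```

```text
time: 7.38
position: [0.6024, -0.1713, 0.0158]
tcp_rot: [-3.137, -0.132, 0.004]
force: [0.1, 0.8, 0.8]
grip_width: 0.0002
grasp_force: 0.0
time: 7.88
position: [0.6027, -0.1608, 0.0175]
tcp_rot: [3.139, 0.132, 0.001]
force: [-0.0, 0.6, -0.1]
grip_width: -0.0002
grasp_force: 0.0
time: 8.25
position: [0.6022, -0.1552, 0.0174]
tcp_rot: [3.138, 0.131, 0.001]
force: [0.5, -3.4, -0.2]
grip_width: -0.0001
grasp_force: 1.7
t 8.25 fix [   2.6 -128.7] d [-0.0012 -0.0373  0.0029] rows 1.0 ang [ 0.0001 -0.0001 -0.0002] rows 1.0
```

```bash
python3 -m inch '{"delta_pos":[[0,-0.005,0],[0,-0.006,0],[0,-0.006,0],[0,-0.005,0]],"angular":[[0,0,0],[0,0,0],[0,0,0],[0,0,0]]}'
python3 -m inch '{"delta_pos":[[0,-0.005,0],[0,-0.005,0],[0,-0.003,0]],"angular":[[0,0,0],[0,0,0],[0,0,0]]}'
python3 w.py w2; python3 -c "
from h import *
print(get_state()['force']);goto([*fw(.002,-.1035),.016],FY)"
```

```text
time: 8.75
position: [0.6011, -0.1437, 0.0173]
tcp_rot: [-3.139, -0.132, 0.0]
force: [0.7, -3.3, 1.4]
grip_width: 0.0001
grasp_force: 1.5
time: 9.12
position: [0.6005, -0.137, 0.0171]
tcp_rot: [-3.138, -0.132, 0.001]
force: [0.6, 0.4, -1.2]
grip_width: 0.0002
grasp_force: 0.0
t 9.12 fix [   2.4 -110.4] d [-0.2052 -0.1708 -0.4655] rows 5.0 ang [-0.0001  0.0001 -0.0002] rows 1.0
[-0.42271502  0.10510801  0.72422332]
t 9.18 fix [   2.4 -110.3] d [-0.0008 -0.0135  0.0024] rows 1.0 ang [-0.0001  0.0001 -0.0002] rows 1.0
```

View pics/w2.png

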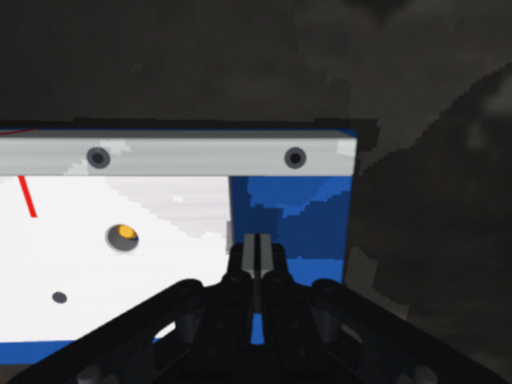

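The wrist view shows the plate flush with the rail (edge along row 176). Its right hole is at (122,238), with the brass pin head showing at (126,231). The plate's right edge is at column 231, and the fingertip is at (258,240).

```bash
python3 - <<'E'
from h import *
z=np.load('w2.npz',allow_pickle=True);C=tuple(z['c']);D=z['d']
for n,p,h in(('edge',(231,210),.034),('hole',(122.5,238),.034),('pin',(126,231),.019),('mark',(21,177),.036),('markend',(35,216),.036),('railend',(356,140),.042),('plate',(180,190),.035),('plateF',(100,330),.03)):
    q=(int(p[0]),int(p[1]));print(n,(tofix(at_z('wrist',p,h,C))*1e3).round(1),(tofix(at_z('wrist',p,.024,C))*1e3).round(1),'zdepth',[at_depth('wrist',(p[0]+dx,p[1]),D[q[1],q[0]+dx],C)[2].round(4) for dx in(-8,-4,0,4)])
im=z['im'][195:285,60:270,::-1];cv2.imwrite('pics/w2c.png',cv2.resize(im,None,fx=3.8,fy=3.8,interpolation=cv2.INTER_CUBIC))
E
```

```text
edge [ 31.3 -97. ] [ 27.4 -96. ] zdepth [np.float64(0.0275), np.float64(0.0291), np.float64(0.0176), np.float64(0.0123)]
hole [ 17.1 -44.9] [ 12.  -39.7] zdepth [np.float64(0.0216), np.float64(0.0185), np.float64(0.0164), np.float64(0.0169)]
pin [ 13.5 -39.6] [ 15.9 -42.1] zdepth [np.float64(0.0169), np.float64(0.0192), np.float64(0.0189), np.float64(0.0187)]
mark [47.8 -6.5] [44.5  3.5] zdepth [np.float64(0.0285), np.float64(0.0286), np.float64(0.029), np.float64(0.0282)]
markend [29.4 -8.1] [24.4  1.7] zdepth [np.float64(0.0277), np.float64(0.0283), np.float64(0.0276), np.float64(0.0278)]
railend [  64.6 -148.9] [  62.1 -155. ] zdepth [np.float64(0.0415), np.float64(0.0429), np.float64(0.0413), np.float64(-0.0001)]
plate [ 41.4 -74.5] [ 37.9 -71.4] zdepth [np.float64(0.0284), np.float64(0.0285), np.float64(0.0287), np.float64(0.0284)]
plateF [-40.7 -22.9] [-46.3 -18.9] zdepth [np.float64(0.0889), np.float64(0.0892), np.float64(0.0894), np.float64(0.0882)]
```

View pics/w2c.png

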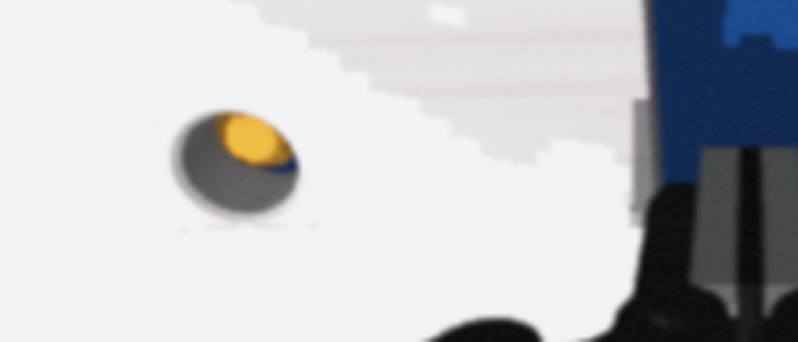

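Depth puts the rail side of the plate at about 28.5 mm, down from 34.5, so it has partly dropped over the pins. I'll check whether it was mid-fall or has stuck.

```bash
python3 - <<'E'
from h import *
C=cam('wrist');im,D=get_image('wrist')
for p in((10,190),(100,190),(180,190),(180,270),(90,270),(20,320),(130,285)):
    X=at_depth('wrist',p,np.median(D[p[1]-3:p[1]+4,p[0]-3:p[0]+4]),C);print((tofix(X)*1e3).round(0),X[2].round(4))
s=get_state();print(s['time'],s['force'])
E
```

```text
[38. 10.] 0.0243
[ 38. -33.] 0.0244
[ 38. -71.] 0.0244
[ -7. -68.] 0.0244
[ -7. -20.] 0.0244
[-39.  24.] 0.0242
[-16. -40.] 0.0243
9.225 [-0.3052082   0.22037879 -0.81384401]
```

The earlier picture caught it mid-fall. It now lies flat, with its top at 24 mm everywhere. I'll back the hand off sideways, lift it and verify.

```bash
python3 -m inch '{"delta_pos":[[0,0.02,0],[0,0.03,0],[0,0,-0.08],[0,0,-0.1],[0,0,-0.1]],"angular":[[0,0,0],[0,0,0],[0,0,0],[0,0,0],[0,0,0]]}'
python3 -m inch '{"delta_pos":[[-0.05,-0.05,-0.1],[-0.05,-0.06,-0.08],[-0.05,-0.06,0],[-0.05,-0.04,0],[0,0,0]],"angular":[[0,0,0],[0,0,0],[0,0,0],[0,0,0],[0,0,0]]}'
python3 w.py w3; python3 m.py w3 flat
```

```text
time: 9.85
position: [0.6025, -0.1636, 0.1589]
tcp_rot: [-3.139, -0.13, 0.0]
force: [0.3, -0.3, -0.4]
grip_width: -0.0004
grasp_force: 0.0
time: 10.48
position: [0.4935, -0.0661, 0.248]
tcp_rot: [3.138, 0.132, 0.001]
force: [-0.0, 0.1, 0.2]
grip_width: 0.0001
grasp_force: 0.0
t 10.47 fix [-98.1 -30.7] d [-0.0038 -0.0113 -0.0039] rows 1.0 ang [ 0.0001 -0.0001 -0.0002] rows 1.0
front px [[111.0, 148.0], [355.0, 149.0]] yaw 0.0799 len 0.3171
red [228.2  19.7] [227  10   4  20  63] z 0.0436 fix42 [57.4  0.6] fix36 [58.8  1.1]
red [231.2  42.6] [230  33   3  22  54] z 0.0248 fix42 [36.  -1.9] fix36 [37.  -1.4]
red [392.1 221.7] [384 215  16  15 160] z 0.0365 fix42 [-173.8 -204.6] fix36 [-176.5 -207.6]
corner [148.  35.] zdepth 0.0245 fix [46.2 92.3]
corner [315.  34.] zdepth 0.024 fix [ 47.2 -94.7]
corner [158. 126.] zdepth 0.025 fix [-53.3  92.2]
corner [311. 123.] zdepth 0.0229 fix [-49.8 -95.9]
plate yaw rel 0.0058 len 0.187
plate yaw rel 0.0184 len 0.1882
hole [267.8  66.7] 64 fix34 [ 13.8 -42.2]
hole [198.   69.6] 62 fix34 [10.8 38.9]
```

View pics/w3.png

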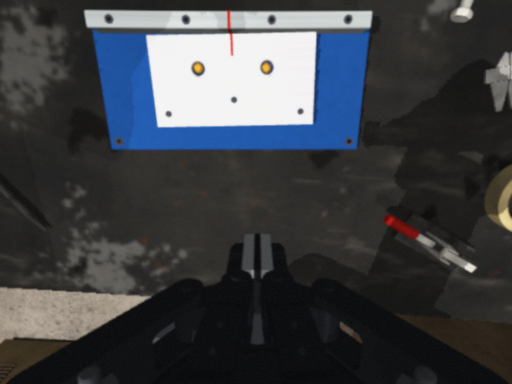

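The holes at (198,69) and (267,67) each show a brass pin, and the red marks line up at columns 229 and 231. The plate's left end looks about 1–2 mm off the rail, within the play. A gentle push from the front will square it against the rail.

```bash
python3 -m inch '{"delta_pos":[[0,-0.07,0.1],[0,0,0.1],[0,0,0.1],[0,0,0.1],[0,0,0.058]],"angular":[[0,0,0],[0,0,0],[0,0,0],[0,0,0],[0,0,0]]}'
python3 -m inch '{"delta_pos":[[0.02,0,0],[0.02,0,0],[0.016,0,0],[0.008,0,0],[0,0,0]],"angular":[[0,0,0],[0,0,0],[0,0,0],[0,0,0],[0,0,0]]}'
python3 -c "
from h import *
goto([*fw(-.06,.005),.018],FY)"
```

```text
time: 11.15
position: [0.4913, -0.0321, 0.0157]
tcp_rot: [-3.138, -0.13, 0.004]
force: [0.5, -0.6, -0.2]
grip_width: -0.0001
grasp_force: 0.0
time: 11.78
position: [0.5236, -0.0286, 0.0186]
tcp_rot: [3.139, 0.132, 0.001]
force: [-0.1, 0.6, 0.2]
grip_width: -0.0001
grasp_force: 0.0
t 11.78 fix [-65.    4.2] d [ 0.0101 -0.0017  0.0013] rows 1.0 ang [ 0.     -0.0001 -0.0002] rows 1.0
```

```bash
python3 -m inch '{"delta_pos":[[0.002,0,0],[0.002,0,0],[0.001,0,0]],"angular":[[0,0,0],[0,0,0],[0,0,0]]}'
python3 -m inch '{"delta_pos":[[0.002,0,0],[0.001,0,0]],"angular":[[0,0,0],[0,0,0]]}'
python3 -c "
from h import *
goto([*fw(-.06,.005),.018],FY)"
```

```text
time: 12.15
position: [0.5257, -0.0284, 0.0183]
tcp_rot: [-3.139, -0.131, 0.0]
force: [-1.7, 0.3, 0.1]
grip_width: -0.0001
grasp_force: 0.7
time: 12.4
position: [0.5259, -0.0282, 0.0182]
tcp_rot: [-3.138, -0.132, 0.006]
force: [-8.6, -1.3, 5.9]
grip_width: 0.0005
grasp_force: 4.2
t 12.4 fix [-62.6   4.3] d [ 0.0052 -0.0014  0.0003] rows 1.0 ang [-0.0001  0.0006 -0.0002] rows 1.0
```

```bash
python3 -m inch '{"delta_pos":[[0.002,0,0],[0.001,0,0]],"angular":[[0,0,0],[0,0,0]]}'
python3 -m inch '{"delta_pos":[[0.001,0,0],[0.001,0,0]],"angular":[[0,0,0],[0,0,0]]}'
python3 -c "
from h import *
goto([*fw(-.06,.005),.018],FY)"
```

```text
time: 12.65
position: [0.5264, -0.0279, 0.0181]
tcp_rot: [-3.138, -0.132, 0.01]
force: [-13.7, -1.3, 10.0]
grip_width: -0.0002
grasp_force: 7.0
time: 12.9
position: [0.5268, -0.0276, 0.0181]
tcp_rot: [-3.137, -0.132, 0.012]
force: [-16.6, -0.4, 13.3]
grip_width: 0.0001
grasp_force: 8.6
t 12.9 fix [-61.7   4.8] d [ 0.0035 -0.0003  0.0001] rows 1.0 ang [-0.0003  0.0012 -0.0001] rows 1.0
```

```bash
python3 -m inch '{"delta_pos":[[-0.02,0,0],[-0.056,0,0],[0,0,-0.1],[0,0,-0.12],[0,0,-0.12]],"angular":[[0,0,0],[0,0,0],[0,0,0],[0,0,0],[0,0,0]]}'
python3 -m inch '{"delta_pos":[[0,0.03,-0.1],[0,0.03,0],[0,0,0]],"angular":[[0,0,0],[0,0,0],[0,0,0]]}'
python3 w.py w4; python3 m.py w4 flat
python3 - <<'E'
import cv2;i=cv2.imread('pics/w4.png');cv2.imwrite('pics/w4c.png',cv2.resize(i[0:160,80:385],None,fx=2.6,fy=2.6,interpolation=cv2.INTER_CUBIC))
E
```

```text
time: 13.52
position: [0.4915, -0.0312, 0.1903]
tcp_rot: [3.139, 0.131, 0.001]
force: [0.7, -0.7, -0.4]
grip_width: 0.0001
grasp_force: 0.0
time: 13.9
position: [0.494, -0.0617, 0.2372]
tcp_rot: [-3.138, -0.129, 0.002]
force: [0.7, -0.3, -1.3]
grip_width: 0.0002
grasp_force: 0.0
t 13.9 fix [-97.3 -26.3] d [-0.0054 -0.0026 -0.0256] rows 1.0 ang [-0.0001  0.0002 -0.0004] rows 1.0
front px [[111.0, 150.0], [361.0, 150.0]] yaw 0.0825 len 0.3161
red [231.7  16.4] [230   7   4  21  72] z 0.0426 fix42 [58.4  0.3] fix36 [59.8  0.8]
red [234.3  40.9] [233  30   4  24  55] z 0.0238 fix42 [36.3 -1.7] fix36 [37.3 -1.3]
red [395.7 223.4] [391 218   9  12  79] z 0.035 fix42 [-171.2 -199.3] fix36 [-173.9 -202.4]
corner [147.  34.] zdepth 0.0254 fix [45.7 94. ]
corner [321.  34.] zdepth 0.0263 fix [ 45.4 -94.9]
corner [158. 126.] zdepth 0.0245 fix [-51.7  93.2]
corner [316. 124.] zdepth 0.0241 fix [-49.8 -95.4]
plate yaw rel -0.0015 len 0.1889
plate yaw rel 0.01 len 0.1886
hole [199.8  66.9] 67 fix34 [13.1 39.1]
hole [271.6  65.1] 69 fix34 [ 14.8 -41.6]
```

View pics/w4c.png

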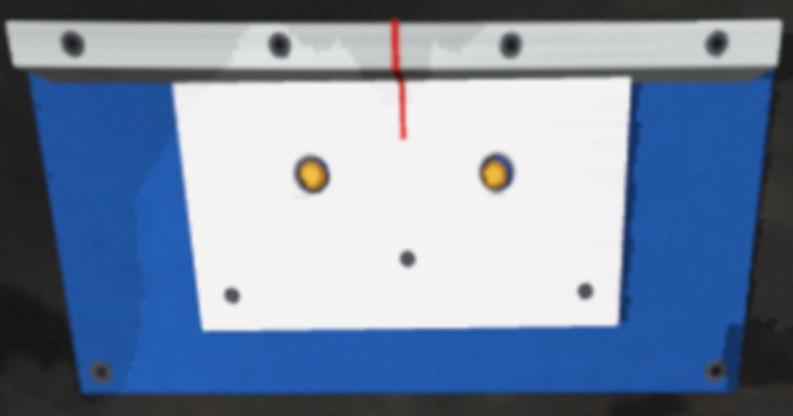

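The crop shows both brass pins in the holes at (312,174) and (496,174), the plate flat, its back edge at the rail, and the two red marks meeting at (400,80). The hand is clear, so I'm handing in.

```bash
python3 -c "
from bench import *
print(hand_in())"
```

```text
the job is handed in; nothing more can be done
None
```

The plate is seated flat with both holes over the pins and within a millimetre or two of square against the rail; the hand was withdrawn and the job handed in at about 14 s.

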